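# Load a vibration-test carrier and lock its telescopic fence

## Task

Load the cast metal box onto the vibration-test carrier, set down (not dropped) flat, lengthwise in line with the telescopic tube and between its foot and the end stop. Close the fence on it: pinch both spring buttons flush in their slots and slide the outer tube towards the stop until both buttons pop fully out through the tube's round holes. Feel for the catch, never wrench the tube against the buttons, and leave the other things on the bench alone.

Things in the scene. Friction and masses are not known exactly. Their poses are not given: they have to be found in the camera images.
- carrier: Vibration-test carrier, fixed to the bench: aluminium plate 410 x 120 x 10 mm. Origin: centre of its underside; x along the plate from the grey post (near x = -166 mm) to the end stop, y across, z up. The post holds a level square inner tube (31 mm), its axis along x at y = 0, 50 mm above the bench, ending near x = -25 mm; the outer tube slides along it. Post and foot stay below 80 mm.
- load_place (a point): Middle of the loading place, on the plate's top face (10 mm above the bench), at carrier x = +122 mm: 58 mm before the rubber face of the end stop. The stop is an upright plate 90 mm wide, its top 66 mm above the bench. Axes as the carrier's.
- tube: Outer tube of the fence, loose on the inner one with 1 mm play: bare aluminium, 38 mm square, 126 mm long, wall 2.5 mm, about 0.45 kg; greased, it drags with 1 to 6 N. Origin: on its axis, between the middles of its two side slots; x towards its foot, parallel to the carrier's x; it reaches from x = -76 to +50 mm. The foot, a plate 64 wide and 56 high with a rubber face, ends at x = +62 mm. It starts parked away from the stop.
- slot_ends (a point): On the tube's axis between the rear ends of its slots (one in each side, +y and -y, 38 mm long), at tube x = -19 mm. At the start the buttons stand out of the slots, within 11 mm of the slots' middle; where exactly differs, as the post is set along slotted feet. Sliding the tube to +x brings first the slots' ends, then its round holes (15.5 mm across, at tube x = -54 mm) to the buttons.
- button_left (a joint): Spring button in the inner tube, facing the carrier's +y side, at the height of the axis: how far it is pressed in, m. 14 mm across, dome of 7 mm radius. At 0 it stands 5 mm proud of the outer tube's side, at 0.005 it is flush, at 0.0075 wholly inside. Its spring pushes with 1.6 N when out, 2.6 N when flush. Standing out, the buttons lock the tube.
- button_right (a joint): The same for the -y side. Held flush, the domes still catch the slots' ends lightly: a push of some 6 to 12 N along the tube carries it over both buttons; then it slides easily, the buttons hidden, until they pop through the round holes and lock it. More than 7 N between one button and the tube damages the clip.
- unit: The unit under test: a plain cast-metal electronics box with a screwed lid, 110 (x) x 56 (y) x 46 (z) mm, about 0.42 kg. Origin: centre of its underside; x along its length. Either end may face the stop.
- screwdriver: A screwdriver lying on the bench, to be left alone. Origin: middle of its length, on the bench.
- tape: A roll of tape lying flat, 90 mm in diameter, 24 mm high, to be left alone. Origin: centre of its underside.
- wrench: A spanner lying on the bench, to be left alone. Origin: middle of its length, on the bench.
- mug: A white mug, 80 mm in diameter, 90 mm high, to be left alone. Origin: centre of its underside.
Not all that is in view belongs to the job. Leave any blue or brown look-alike of the tube alone. Leave any brown look-alike of the unit alone.

How it is judged:
At the end, for the whole second after the job is handed in: Both buttons stand out through the tube's round holes (pressed in under 1.5 mm), the tube on the inner tube, some 54 mm nearer the stop. The unit stands flat between foot and stop, within 15 mm of the centre line and 0.12 rad of square. All released and at rest (value of joint each of button_left, button_right below 0.0015 m and x of tube in the frame of carrier between -0.02 and 0.008 m and y of tube in the frame of carrier between -0.004 and 0.004 m and z of tube in the frame of carrier between 0.045 and 0.055 m and x of unit in the frame of carrier between 0.096 and 0.129 m and y of unit in the frame of carrier between -0.015 and 0.015 m and z of unit in the frame of carrier between 0.007 and 0.013 m and angle between the x axis of unit and the x axis of carrier, either way round below 0.12 rad and angle between unit's own z axis and vertical below 0.06 rad and linear speed of each of unit, tube below 0.02 m/s); the robot touches nothing.
It fails at once if a spring button is wrenched: more than 7 N between it and the tube (contact force between any of button_left, button_right and tube above 7 N).
It fails at once if the unit is dropped (falls free at more than 0.5 m/s) (linear speed of unit above 0.5 m/s and contact force between the fingers and unit below 0.01 N).
It fails at once if a bystander is moved by more than 30 mm (distance of any of screwdriver, tape, wrench, mug from where it was at the start of the episode above 0.03 m).
It also fails if it takes over 56 s, if anything falls off the work surface, if the arm or the gripper's body presses on something with over 40 N, if the wrist force passes 120 N, or if a joint passes its speed limit or range.

## Robot

A 6-joint arm with a two-finger parallel gripper is mounted at the origin on the work surface. World frame = base frame: x ahead of the robot, y to its left, z up, the work surface at z = 0. Lengths are in m, angles in rad, forces in N, time in s.
With the tool pointing down it reaches from about 0.3 to 0.85 m from the base axis. Payload 4.2 kg.
Tool frame: the origin (TCP) lies midway between the tips of the shut fingers; the grasp point (between the pads) lies 19 mm behind it; z points along the fingers, y is the line along which they close (so a half turn about z gives the same grasp; the last joint's range is limited). The gripper opens to 91 mm and grips with 3 to 60 N. Pads are 32 mm wide; open, the fingers measure 118 mm over their backs; the gripper's body (76 mm by 178 mm) begins 60 mm behind the grasp point.
Start: joints at [-1.17, 0.32, 1.565, -0, 1.257, -0.02], TCP at [0.235, -0.525, 0.214] pointing down, gripper open.
Joint ranges: [-3.11, 3.11], [-0.84, 2.01], [0.21, 2.61], [-1.34, 4.49], [0.05, 2.63], [-2.56, 2.56]. Speed limits (rad/s): [2.57, 2.57, 3.14, 3.14, 3.14, 3.14].

## Interface

Orientations are given as a rotation vector (axis times angle).
In Python, from rig import readout, grab_frame, get_calibration, r gives the robot as it stands.
- The arm moves only by the tool move_arm, never from a script. Its argument "motion" is a list of rows, each a list of 5 numbers: the shift along the tool's x, y, z in units of 1000 mm (1.0 is 1000 mm), then the turn about the tool's z in units of 120 degrees (1.0 is 120 degrees), then the gripper command: -1 is shut, 1 is fully open, values between are in proportion. In form: [[x, y, z, roll, claw], ...]. A call has 1 to 5 rows; each row is the pose to reach, as a shift and turn from the pose commanded when the call began, along the tool's axes at that moment; what a row does not reach only later rows make up. A row lasts 1/8 s, in which the tool goes at most 62.5 mm and 10.7 degrees, less where a joint would pass 70% of its speed; a pose out of reach is approached as far as the arm can. A call with a number of a shift or a turn outside -1 to 1 is refused whole. A call with a gripper value outside its range is refused whole. The fingers move at their own pace and stop on an object; the grip force is fixed at half the most. Time passes only in rows, so rows that repeat a pose let the fingers close. It gives the time, the measured TCP pose, the force, the opening and the grip force at its end, in the units of the state.
- readout.sense(): the state, without advancing time (a new reading comes with each control period).
- grab_frame(name): name is "scene" or "top"; returns the picture (480x640x3 uint8, blue, green, red); there is no depth.
- get_calibration(name): a dict with "vertical_fov" (degrees; the focal length in pixels is half the picture's height over the tangent of half this angle, whatever the lens; pixels are square), "cx", "cy" (the principal point, pixels), "world_to_cam" (4x4, takes a point from world to camera coordinates). Camera axes: x right, y down, z forward; pixel columns grow to the right and rows downward; lengths in m; the calibration is good to about 2 mm. A picture is of the moment at which its call begins. get_calibration takes no time and is no camera call.
- r.sign_off(): hands the job in; it is judged then, once.
The state is a dict: "t": time; "q": joint angles; "joint_velocities": joint speeds; "joint_torque": joint torques, N m; "ee_pos": TCP position; "ee_rot": TCP orientation; "contact_force": force on the tool from outside, world axes, zero at the start; "torque": the same for the moment, N m; "grip_width": finger opening in m; "grip_force": force on a finger pad.
Only numpy, scipy, OpenCV 4.12 (cv2) and the standard library are available. Lean on these libraries where they do the work, as an engineer would, in place of code of your own. Each camera call takes 0.05 s, during which the arm holds its last target. There are 200 camera calls.

## Working session

There is one attempt and no reset: what is moved stays moved. The work goes in short steps, Python scripts to look and compute and a tool call to move; the robot and the scene stay as the last step left them, time stands still between calls to the robot, and variables do not carry over. Pictures are saved under pics/ and viewed, at most 10 in all, crops included, and the job is handed in when it is done.

Besides the shell and the picture viewer there is one more tool, called by a JSON object that holds its "fn" and its "kwargs". move_arm: Moves the arm, as the interface text tells. Its arguments: {"type":"object","properties":{"motion":{"type":"array"}},"required":["motion"]}

```bash
mkdir -p pics; ls; python3 - <<'E'
from rig import readout, grab_frame, get_calibration, r
import cv2
for n in("scene","top"):
    cv2.imwrite(f"pics/{n}0.png",grab_frame(n)); print(n,get_calibration(n))
print(readout.sense())
E
```

```text
pics
scene {'vertical_fov': 56.63580127660444, 'cx': 317.5762575097805, 'cy': 241.87638156554397, 'world_to_cam': array([[ 0.12404738,  0.99219523, -0.01268328, -0.00521555],
       [ 0.82386398, -0.11010931, -0.55598929, -0.43924787],
       [-0.55304647,  0.05851971, -0.83109268,  1.58327059],
       [ 0.        ,  0.        ,  0.        ,  1.        ]])}
top {'vertical_fov': 48.70921136357523, 'cx': 310.01011417472625, 'cy': 239.6262210610683, 'world_to_cam': array([[ 0.02155109, -0.999755  , -0.00504939, -0.08738513],
       [-0.98565485, -0.02040098, -0.167536  ,  0.55664631],
       [ 0.16739194,  0.00858754, -0.98585303,  1.2834497 ],
       [ 0.        ,  0.        ,  0.        ,  1.        ]])}
{'t': 0.1, 'q': array([-1.16999871e+00,  3.20242202e-01,  1.56553841e+00, -1.95309902e-05,
        1.25740300e+00, -2.00229000e-02]), 'joint_velocities': array([ 1.08277338e-03, -1.72542642e-03, -2.93273322e-03,  7.39865899e-05,
       -1.32098417e-03, -5.00259285e-04]), 'joint_torque': array([ 1.17575155e-04, -4.13331914e+01, -2.32509327e+01,  7.28658331e-02,
        4.21823259e-02, -4.88264209e-05]), 'ee_pos': array([ 0.23470216, -0.52443103,  0.21320341]), 'ee_rot': array([-3.07077946e+00, -6.55840285e-01,  5.01324737e-04]), 'contact_force': array([-0.81342997, -0.28083136, -0.16240876]), 'torque': array([ 0.0283095 , -0.0878093 , -0.03774337]), 'grip_force': 0.0, 'grip_width': 0.09085703933387337}
```

View pics/scene0.png

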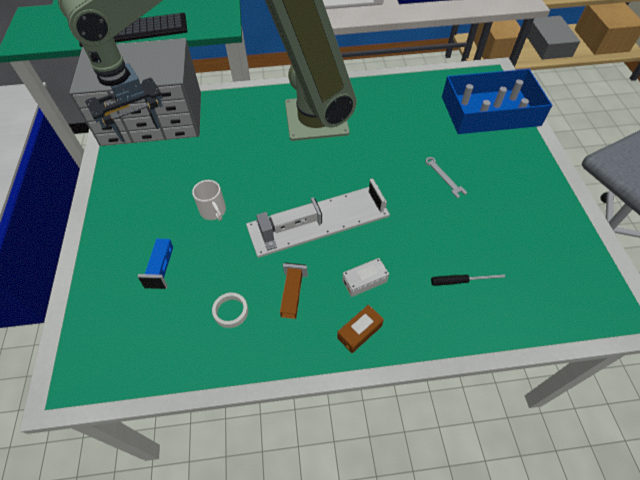

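View pics/top0.png

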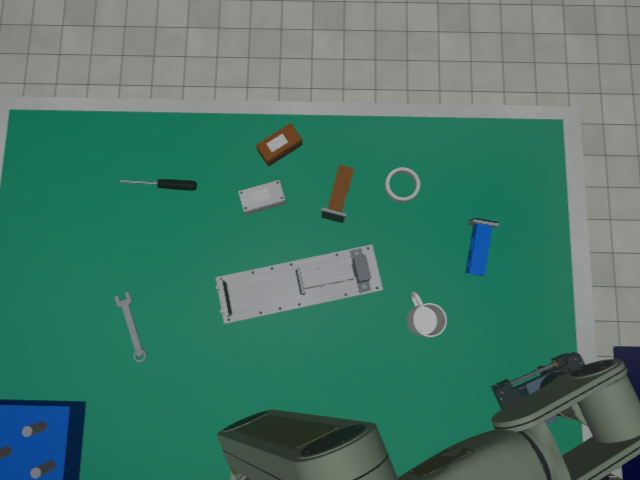

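```bash
cat > h.py <<'E'
import numpy as np, cv2
from scipy.optimize import minimize
from rig import readout, grab_frame, get_calibration, r
def proj(P,cal):
    P=np.atleast_2d(P); c=P@cal["world_to_cam"][:3,:3].T+cal["world_to_cam"][:3,3]
    f=240/np.tan(np.radians(cal["vertical_fov"]/2))
    return c[:,:2]/c[:,2:]*f+[cal["cx"],cal["cy"]]
def unproj(uv,z,cal):
    f=240/np.tan(np.radians(cal["vertical_fov"]/2)); M=cal["world_to_cam"]
    uv=np.atleast_2d(uv).astype(float); d=np.c_[(uv-[cal["cx"],cal["cy"]])/f,np.ones(len(uv))]@M[:3,:3]
    C=-M[:3,:3].T@M[:3,3]; return C+d*((z-C[2])/d[:,2])[:,None]
def mask(img,seed):
    hsv=cv2.cvtColor(img,cv2.COLOR_BGR2HSV)
    m=((hsv[...,1]<90)).astype(np.uint8)
    m=cv2.morphologyEx(m,cv2.MORPH_CLOSE,np.ones((3,3)))
    n,l=cv2.connectedComponents(m); return (l==l[seed[1],seed[0]]).astype(np.uint8)
def boxpts(p,L,W,H,z0=0):
    c,s=np.cos(p[2]),np.sin(p[2])
    return np.array([[p[0]+c*a-s*b,p[1]+s*a+c*b,z] for a in(-L/2,L/2) for b in(-W/2,W/2) for z in(z0,z0+H)])
def fit(obs,p0,L,W,H,z0=0):
    S=8
    def cost(p):
        e=0
        for m,cal in obs:
            h=cv2.convexHull(((proj(boxpts(p,L,W,H,z0),cal)+.5)*16*2-8).astype(np.int32))
            q=np.zeros((960,1280),np.uint8); cv2.fillConvexPoly(q,h,1,shift=4)
            e+=np.sum(q!=cv2.resize(m,(1280,960),interpolation=cv2.INTER_NEAREST))/4
        return e
    simp=np.array([p0]*4)+np.r_[np.zeros((1,3)),np.diag([.01,.01,.1])]
    for _ in range(2):
        o=minimize(cost,simp[0],method="Nelder-Mead",options=dict(initial_simplex=simp,xatol=1e-4,fatol=.5))
        simp=np.array([o.x]*4)+np.r_[np.zeros((1,3)),np.diag([.004,.004,.03])]
    return o.x,o.fun
E
python3 - <<'E'
from h import *
I={n:cv2.imread(f"pics/{n}0.png") for n in("scene","top")}; C={n:get_calibration(n) for n in I}
mt=mask(I["top"],(262,196)); ms=mask(I["scene"],(366,276)); mp=mask(I["top"],(250,300)); mq=mask(I["scene"],(350,220))
print(mt.sum(),ms.sum(),mp.sum(),mq.sum())
a=unproj((262,196),.046,C["top"])[0]
for o in([(mt,C["top"])],[(ms,C["scene"])],[(mt,C["top"]),(ms,C["scene"])]): print("unit",fit(o,[a[0],a[1],1.35],.11,.056,.046))
a=unproj((299,283),.01,C["top"])[0]
print(a)
p,e=fit([(mp,C["top"])],[a[0],a[1],1.8],.41,.12,.01);print("carrier",p,e)
p2,e2=fit([(mp,C["top"])],[a[0],a[1],1.3],.41,.12,.01);print("carrier",p2,e2)
for n in I: 
    b=I[n][225:340,205:395] if n=="top" else I[n][170:260,235:400]
    cv2.imwrite(f"pics/c_{n}.png",cv2.resize(b,None,fx=4,fy=4,interpolation=cv2.INTER_CUBIC))
E
```

```text
1082 1116 7734 5111
unit (array([0.67213234, 0.05159321, 1.87943674]), np.float64(64.0))
unit (array([0.66946968, 0.05000456, 1.8712535 ]), np.float64(51.5))
unit (array([0.6703468 , 0.05067684, 1.88697986]), np.float64(140.75))
[ 0.4521248  -0.04969357  0.01      ]
carrier [ 0.45192977 -0.04848584  1.80093517] 108.0
carrier [ 0.45179207 -0.04831668  1.80117912] 106.75
```

View pics/c_scene.png

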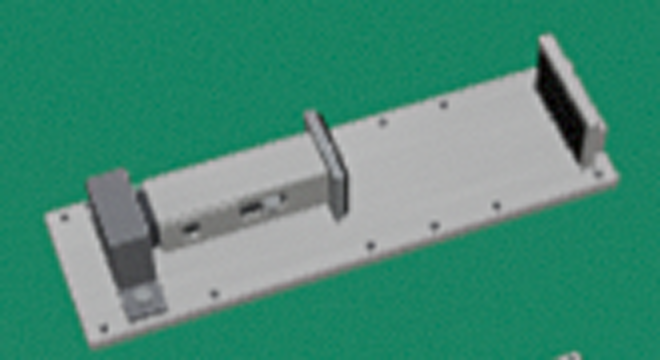

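View pics/c_top.png

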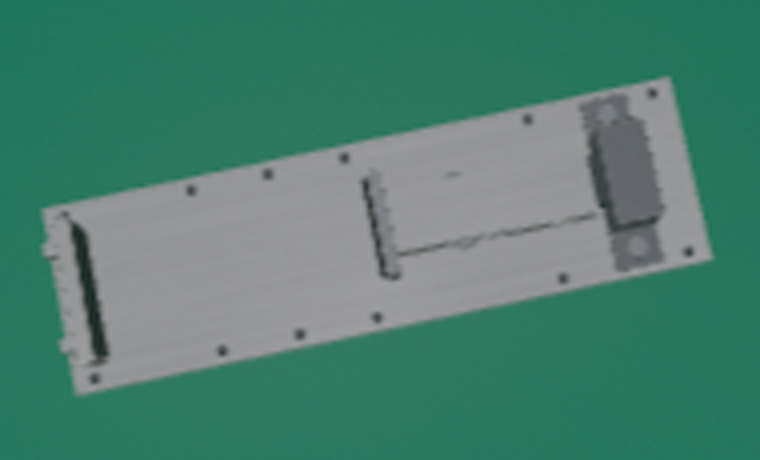

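The scene shows the carrier with its post at -y and its stop at +y. The white unit is at top px (262,196). In the scene crop the slot spans (240..287, ~206), with the light button near (270,203), and the round hole is at (192,229).

```bash
cat >> h.py <<'E'
CAR=np.array([.4519,-.0484,1.801])
def toW(x,y): c,s=np.cos(CAR[2]),np.sin(CAR[2]); return np.array([CAR[0]+c*x-s*y,CAR[1]+s*x+c*y])
def toC(p):
    d=np.asarray(p)[:2]-CAR[:2]; c,s=np.cos(CAR[2]),np.sin(CAR[2]); return np.array([c*d[0]+s*d[1],-s*d[0]+c*d[1]])
def go(x,y,z,psi):
    from scipy.spatial.transform import Rotation as Ro
    s=readout.sense(); R=Ro.from_rotvec(s["ee_rot"]).as_matrix()
    ps=np.arctan2(R[1,0],R[0,0]); d=(ps-psi+np.pi/2)%np.pi-np.pi/2
    print("t %.2f"%s["t"],"shift",np.round(R.T@(np.array([x,y,z])-s["ee_pos"]),4),"roll",round(d/np.radians(120),4),
     "car",np.round(toC(s["ee_pos"]),4),"z",round(s["ee_pos"][2],4),"F",np.round(s["contact_force"],1),"w",round(s["grip_width"],4),"tilt",np.round(R[2,:2],4),"psi",round(ps,3))
E
python3 - <<'E'
from h import *
c=get_calibration("scene"); t=get_calibration("top")
xs=np.linspace(-.2,.2,4001)
def xat(u,yc,z,cal=c,ax=0):
    P=np.array([[*toW(x,yc),z] for x in xs]); q=proj(P,cal); return xs[np.argmin(np.hypot(*(q-u).T))], np.min(np.hypot(*(q-u).T))
for n,u,v in(("slotL",240,212),("button",270,203),("slotR",287,200),("hole",192,229)): print(n,xat((235+(u-1.5)/4,170+(v-1.5)/4),-.019,.05))
print("tube rear",xat((235+160/4,170+235/4),-.019,.05))
for x,y in((365,185),(385,272)): print("foot edge top",toC(unproj((205+x/4,225+y/4),.078,t)[0]))
print("stop rubber",[toC(unproj((205+x/4,225+y/4),.066,t)[0]) for x,y in((85,225),(105,355))])
print(toC((.4519,-.0484)),toW(.122,0))
go(.6708,.051,.16,1.883)
E
```

```text
slotL (np.float64(-0.07790000000000001), np.float64(1.10668139085586))
button (np.float64(-0.055400000000000005), np.float64(1.0795059076456313))
slotR (np.float64(-0.04300000000000001), np.float64(0.5617688262820179))
hole (np.float64(-0.11420000000000001), np.float64(0.5284485758952472))
tube rear (np.float64(-0.13640000000000002), np.float64(0.9509121255547633))
foot edge top [-0.00108786 -0.02306701]
foot edge top [-0.00219695  0.03093417]
stop rubber [array([ 0.17117797, -0.03591766]), array([0.17359596, 0.04393166])]
[ 0. -0.] [0.42406255 0.07038163]
t 0.10 shift [ 0.6331 -0.347   0.0538] roll -0.6981 car [-0.4139  0.3201] z 0.2132 F [-0.8 -0.3 -0.2] w 0.0909 tilt [ 0.     -0.0016] psi 0.421
```

{"fn": "move_arm", "kwargs": {"motion": [[0.633,-0.347,0.02,-0.698,1],[0.633,-0.347,0.02,-0.698,1],[0.633,-0.347,0.02,-0.698,1],[0.633,-0.347,0.02,-0.698,1],[0.633,-0.347,0.02,-0.698,1]]}}

```text
t: 0.72
ee_pos: [0.4244, -0.2741, 0.2051]
ee_rot: [-2.439, -1.981, 0.0]
contact_force: [1.0, -1.3, 0.3]
grip_width: 0.0914
grip_force: 0.0
```

```bash
python3 - <<'E'
from h import *
go(.6708,.051,.16,1.883)
out=[]
for n,(y0,y1,x0,x1) in (("top",(225,340,205,395)),("scene",(160,265,235,405))):
    b=cv2.resize(cv2.imread(f"pics/{n}0.png")[y0:y1,x0:x1],None,fx=4,fy=4,interpolation=cv2.INTER_CUBIC); cal=get_calibration(n)
    def L(pts,z,col):
        q=proj([[*toW(*p),z] for p in pts],cal); q=((q-[x0,y0]+.5)*4).astype(int); cv2.polylines(b,[q.reshape(-1,1,2)],True,col,1)
    L([(-.205,-.06),(.205,-.06),(.205,.06),(-.205,.06)],.01,(0,0,255))
    L([(.18,-.045),(.18,.045)],.066,(255,0,0)); L([(-.13,.019),(-.01,.019),(-.01,-.019),(-.13,-.019)],.069,(255,0,255)); L([(.0015,-.032),(.0015,.032)],.078,(0,255,255))
    out.append(b if b.shape[1]==760 else cv2.copyMakeBorder(b,0,0,0,760-b.shape[1],0))
v=np.vstack(out); cv2.imwrite("pics/ov.png",cv2.resize(v,None,fx=600/v.shape[0],fy=600/v.shape[0],interpolation=cv2.INTER_AREA))
E
```

```text
t 0.72 shift [0.3688 0.1745 0.045 ] roll -0.2477 car [-0.2135  0.0783] z 0.2051 F [ 1.  -1.3  0.3] w 0.0914 tilt [-0. -0.] psi 1.364
```

View pics/ov.png

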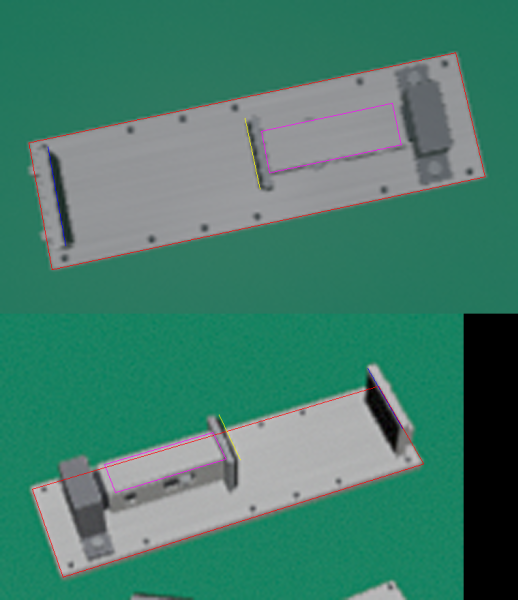

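The plate overlay fits in both views, and the tube and foot outlines are within about 2 mm. Going on to the unit.

{"fn": "move_arm", "kwargs": {"motion": [[0.369,0.175,0.02,-0.248,1],[0.369,0.175,0.02,-0.248,1],[0.369,0.175,0.02,-0.248,1],[0.369,0.175,0.02,-0.248,1],[0.369,0.175,0.02,-0.248,1]]}}

```text
t: 1.35
ee_pos: [0.6146, -0.0267, 0.1895]
ee_rot: [-1.855, -2.535, 0.001]
contact_force: [0.6, -1.0, 0.4]
grip_width: 0.091
grip_force: 0.0
```

```bash
python3 -c "
from h import *
go(.6708,.051,.012,1.883)"
```

```text
t 1.35 shift [0.0571 0.0771 0.1774] roll -0.0024 car [-0.016  -0.1634] z 0.1895 F [ 0.6 -1.   0.4] w 0.091 tilt [-0.0002 -0.0007] psi 1.878
```

{"fn": "move_arm", "kwargs": {"motion": [[0.057,0.077,0.05,-0.002,1],[0.057,0.077,0.08,-0.002,1],[0.057,0.077,0.08,-0.002,1],[0.057,0.077,0.08,-0.002,1]]}}

```text
t: 1.85
ee_pos: [0.6698, 0.0488, 0.1099]
ee_rot: [-1.85, -2.539, 0.001]
contact_force: [-0.0, -0.2, 0.9]
grip_width: 0.0912
grip_force: 0.0
```

```bash
python3 -c "
from h import *
go(.6708,.051,.012,1.883)"
```

```text
t 1.85 shift [0.0018 0.0017 0.0979] roll -0.0004 car [ 0.0449 -0.2343] z 0.1099 F [-0.  -0.2  0.9] w 0.0912 tilt [-0.0003 -0.0009] psi 1.882
```

{"fn": "move_arm", "kwargs": {"motion": [[0.002,0.002,0.05,0,1],[0.002,0.002,0.085,0,1],[0.002,0.002,0.097,0,1],[0.002,0.002,0.097,0,1],[0.002,0.002,0.097,0,-1]]}}

```text
t: 2.48
ee_pos: [0.6728, 0.0513, 0.0154]
ee_rot: [1.849, 2.536, 0.004]
contact_force: [0.7, -0.6, -0.4]
grip_width: 0.0837
grip_force: 0.0
```

{"fn": "move_arm", "kwargs": {"motion": [[0,0,0,0,-1],[0,0,0,0,-1],[0,0,0,0,-1],[0,0,0,0,-1]]}}

```text
t: 2.98
ee_pos: [0.6714, 0.0517, 0.0134]
ee_rot: [1.85, 2.539, 0.0]
contact_force: [-0.6, -0.2, 2.5]
grip_width: 0.0561
grip_force: 29.9
```

```bash
python3 -c "
from h import *
x=toW(.122,0); go(x[0],x[1],.15,1.801)"
```

```text
t 2.98 shift [ 0.0935 -0.2297 -0.1366] roll 0.0387 car [ 0.0474 -0.2365] z 0.0134 F [-0.6 -0.2  2.5] w 0.0561 tilt [-0.0002  0.0002] psi 1.882
```

{"fn": "move_arm", "kwargs": {"motion": [[0,0,-0.03,0,-1],[0,0,-0.08,0,-1],[0.03,-0.06,-0.11,0.02,-1],[0.055,-0.115,-0.11,0.039,-1],[0.075,-0.17,-0.11,0.039,-1]]}}

```text
t: 3.6
ee_pos: [0.4882, 0.0711, 0.1225]
ee_rot: [-1.952, -2.46, 0.001]
contact_force: [0.6, -0.5, -4.1]
grip_width: 0.0559
grip_force: 29.9
```

```bash
python3 -c "
from h import *
x=toW(.122,0); go(x[0],x[1],.0234,1.801)"
```

```text
t 3.60 shift [ 0.0138 -0.0625  0.0991] roll -0.0004 car [ 0.1081 -0.0626] z 0.1225 F [ 0.6 -0.5 -4.1] w 0.0559 tilt [ 0.0003 -0.0008] psi 1.8
```

{"fn": "move_arm", "kwargs": {"motion": [[0.013,-0.058,0.02,0,-1],[0.013,-0.059,0.03,0,-1],[0.013,-0.059,0.03,0,-1],[0.013,-0.059,0.03,0,-1]]}}

```text
t: 4.1
ee_pos: [0.4321, 0.0702, 0.0934]
ee_rot: [1.952, 2.46, 0.002]
contact_force: [0.9, -0.7, -4.1]
grip_width: 0.0556
grip_force: 29.9
```

```bash
python3 -c "
from h import *
cv2.imwrite('pics/s1.png',grab_frame('scene'))
x=toW(.122,0); go(x[0],x[1],.0234,1.801)
im=cv2.imread('pics/s1.png')[120:280,220:420]; cv2.imwrite('pics/s1c.png',cv2.resize(im,None,fx=3.5,fy=3.5,interpolation=cv2.INTER_CUBIC))"
```

```text
t 4.15 shift [ 0.002  -0.0079  0.07  ] roll -0.0005 car [ 0.12   -0.0077] z 0.0934 F [ 0.9 -0.3 -3.9] w 0.0559 tilt [-0.0003  0.002 ] psi 1.8
```

View pics/s1c.png

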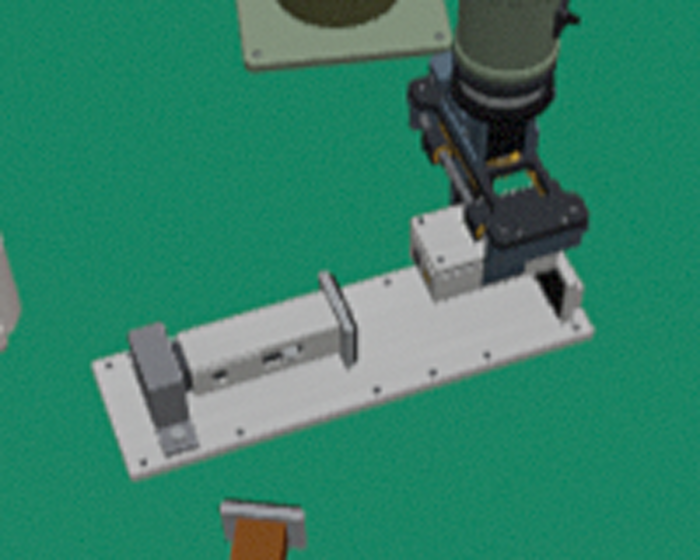

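The unit is held level above its place, with the stop behind it and the foot clear. Lowering.

{"fn": "move_arm", "kwargs": {"motion": [[0.001,-0.008,0.0,0,-1],[0.001,-0.008,0.02,0,-1],[0.001,-0.008,0.04,0,-1],[0.001,-0.008,0.055,0,-1],[0.001,-0.008,0.06,0,-1]]}}

```text
t: 4.78
ee_pos: [0.4216, 0.0691, 0.0324]
ee_rot: [-1.952, -2.46, 0.002]
contact_force: [0.1, -0.8, -4.5]
grip_width: 0.0562
grip_force: 29.9
```

```bash
python3 -c "
from h import *
x=toW(.122,0); go(x[0],x[1],.0234,1.801)"
```

```text
t 4.78 shift [0.0007 0.0027 0.009 ] roll -0.0004 car [0.1213 0.0027] z 0.0324 F [ 0.1 -0.8 -4.5] w 0.0562 tilt [ 0.0001 -0.0017] psi 1.8
```

{"fn": "move_arm", "kwargs": {"motion": [[0.001,0.001,0.003,0,-1],[0.001,0.001,0.005,0,-1],[0.001,0.001,0.007,0,-1],[0.001,0.001,0.008,0,-1],[0.001,0.001,0.008,0,-1]]}}

```text
t: 5.4
ee_pos: [0.4228, 0.0704, 0.025]
ee_rot: [1.952, 2.461, -0.0]
contact_force: [0.2, -0.4, -4.6]
grip_width: 0.0558
grip_force: 29.9
```

```bash
python3 -c "
from h import *
x=toW(.122,0); go(x[0],x[1],.0234,1.801)"
```

```text
t 5.40 shift [-0.0003  0.0012  0.0016] roll -0.0004 car [0.1223 0.0012] z 0.025 F [ 0.2 -0.4 -4.6] w 0.0558 tilt [-0.0001  0.0001] psi 1.8
```

{"fn": "move_arm", "kwargs": {"motion": [[0,0.001,0.001,0,-1],[0,0.001,0.001,0,-1],[0,0.001,0.002,0,-1],[0,0.001,0.002,0,-1]]}}

```text
t: 5.9
ee_pos: [0.424, 0.0707, 0.0234]
ee_rot: [1.952, 2.461, 0.0]
contact_force: [-0.9, -0.3, 2.9]
grip_width: 0.0555
grip_force: 29.9
```

```bash
python3 -c "
from h import *
x=toW(.122,0); go(x[0],x[1],.0234,1.801)"
```

```text
t 5.90 shift [-0.0003  0.     -0.    ] roll -0.0004 car [0.1223 0.    ] z 0.0234 F [-0.9 -0.3  2.9] w 0.0555 tilt [-0.0001  0.0004] psi 1.8
```

{"fn": "move_arm", "kwargs": {"motion": [[0,0,0,0,1],[0,0,0,0,1],[0,0,0,0,1],[0,0,0,0,1]]}}

```text
t: 6.4
ee_pos: [0.4239, 0.0707, 0.023]
ee_rot: [1.952, 2.461, 0.0]
contact_force: [0.1, -0.2, -0.4]
grip_width: 0.0907
grip_force: 0.0
```

{"fn": "move_arm", "kwargs": {"motion": [[0,0,-0.03,0,1],[0,0,-0.08,0,1],[-0.02,0,-0.1,0,1],[-0.08,0,-0.1,0,1],[-0.14,0,-0.1,0,1]]}}

```text
t: 7.02
ee_pos: [0.4563, -0.0669, 0.1236]
ee_rot: [1.95, 2.461, 0.002]
contact_force: [0.3, -0.6, -0.7]
grip_width: 0.0911
grip_force: 0.0
```

```bash
python3 -c "
from h import *
x=toW(-.0655,0); go(x[0],x[1],.1,1.801)"
```

```text
t 7.03 shift [-0.0465 -0.0001  0.0236] roll 0.0004 car [-0.019 -0.   ] z 0.1236 F [ 0.3 -0.6 -0.7] w 0.0911 tilt [-0.0007  0.0018] psi 1.802
```

{"fn": "move_arm", "kwargs": {"motion": [[-0.045,0,0.0,0,1],[-0.045,0,0.015,0,1],[-0.045,0,0.015,0,1],[-0.045,0,0.015,0,1]]}}

```text
t: 7.52
ee_pos: [0.4659, -0.1091, 0.1082]
ee_rot: [1.952, 2.462, 0.0]
contact_force: [0.1, 0.6, -0.2]
grip_width: 0.0908
grip_force: 0.0
```

```bash
python3 -c "
from h import *
im=grab_frame('scene'); cv2.imwrite('pics/s2.png',im)
x=toW(-.0655,0); go(x[0],x[1],.031,1.801)
c=get_calibration('scene')
for (y0,y1,x0,x1),n in (((140,260,240,400),'s2c'),): cv2.imwrite('pics/s2c.png',cv2.resize(im[y0:y1,x0:x1],None,fx=5,fy=5,interpolation=cv2.INTER_CUBIC))
"
```

```text
t 7.58 shift [-0.0032  0.      0.0774] roll 0.0001 car [-0.0623  0.    ] z 0.1084 F [-0.  -0.8 -0.1] w 0.0911 tilt [-0.0003  0.0005] psi 1.801
```

View pics/s2c.png

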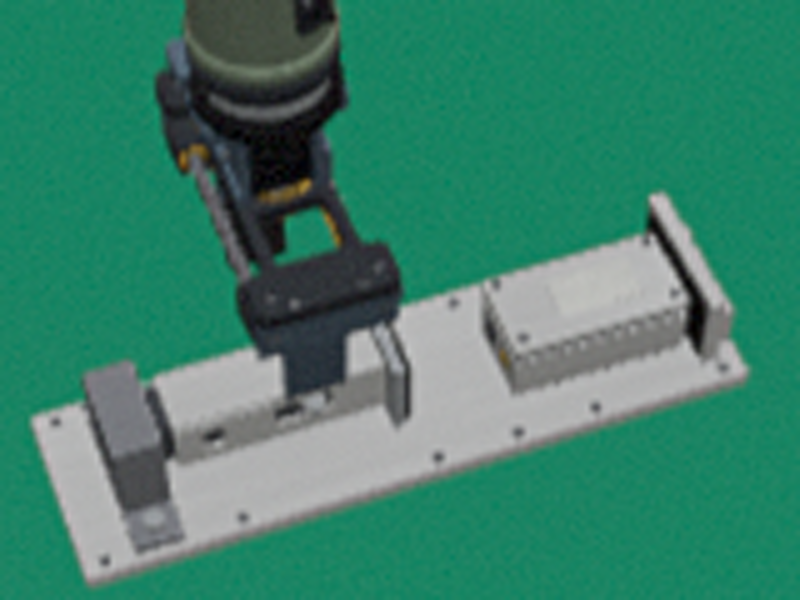

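Unit sits flat by the stop. The slot spans crop px 277–333 with the button at about 318, roughly 6–8 mm ahead of the slot's middle. Descending with the pads over the button and the slot's rear end.

{"fn": "move_arm", "kwargs": {"motion": [[-0.003,0,0.02,0,1],[-0.003,0,0.04,0,1],[-0.003,0,0.065,0,1],[-0.003,0,0.076,0,1],[-0.003,0,0.076,0,1]]}}

```text
t: 8.2
ee_pos: [0.4665, -0.1121, 0.0319]
ee_rot: [-1.951, -2.461, 0.001]
contact_force: [0.3, -0.8, -0.1]
grip_width: 0.0913
grip_force: 0.0
```

{"fn": "move_arm", "kwargs": {"motion": [[0,0,0,0,0.4],[0,0,0,0,0.2]]}}

```text
t: 8.45
ee_pos: [0.4672, -0.1125, 0.0328]
ee_rot: [1.951, 2.46, 0.001]
contact_force: [-0.7, -0.4, 0.1]
grip_width: 0.0741
grip_force: 0.0
```

```bash
python3 -c "
from h import *
x=toW(-.065,0); go(x[0],x[1],.031,1.801)
"
```

```text
t 8.45 shift [ 0.001  -0.0003  0.0018] roll -0.0003 car [-0.0659 -0.0003] z 0.0328 F [-0.7 -0.4  0.1] w 0.0741 tilt [-0.001   0.0016] psi 1.8
```

{"fn": "move_arm", "kwargs": {"motion": [[0.001,0,0.002,0,0.12],[0.001,0,0.002,0,0.0],[0.001,0,0.002,0,-0.1],[0.001,0,0.002,0,-1],[0.001,0,0.002,0,-1]]}}

```text
t: 9.07
ee_pos: [0.4663, -0.1114, 0.03]
ee_rot: [-1.953, -2.461, 0.0]
contact_force: [0.7, -1.3, 0.7]
grip_width: 0.0381
grip_force: 30.0
```

```bash
python3 -c "
from h import *
x=toW(-.065,0); go(x[0],x[1],.031,1.801)
"
```

```text
t 9.07 shift [-0.0003  0.0004 -0.001 ] roll -0.0004 car [-0.0647  0.0004] z 0.03 F [ 0.7 -1.3  0.7] w 0.0381 tilt [-0.     -0.0001] psi 1.8
```

Both buttons are flush (38.1 mm between the pads) with little side load. Sliding along the tube, watching the force.

{"fn": "move_arm", "kwargs": {"motion": [[0.0015,0,0,0,-1],[0.003,0,0,0,-1],[0.0045,0,0,0,-1],[0.006,0,0,0,-1],[0.007,0,0,0,-1]]}}

```text
t: 9.7
ee_pos: [0.4648, -0.1046, 0.03]
ee_rot: [1.952, 2.461, -0.0]
contact_force: [0.4, -2.9, 0.1]
grip_width: 0.0378
grip_force: 30.0
```

```bash
cat >> h.py <<'E'
def st():
    s=readout.sense(); c,n=np.cos(CAR[2]),np.sin(CAR[2]); F=s["contact_force"]
    print("t %.2f"%s["t"],"car mm",np.round(toC(s["ee_pos"])*1e3,1),"z",round(s["ee_pos"][2]*1e3,1),"Fcar",np.round([c*F[0]+n*F[1],-n*F[0]+c*F[1],F[2]],1),"M",np.round(s["torque"],2),"w",round(s["grip_width"]*1e3,1))
E
python3 -c "
from h import *
st()"
```

```text
t 9.70 car mm [-57.7   0.2] z 30.0 Fcar [-2.9  0.3  0.1] M [-0.51 -0.17 -0.03] w 37.8
```

{"fn": "move_arm", "kwargs": {"motion": [[0.001,0,0,0,-1],[0.002,0,0,0,-1],[0.003,0,0,0,-1],[0.004,0,0,0,-1],[0.005,0,0,0,-1]]}}

```text
t: 10.32
ee_pos: [0.4636, -0.0997, 0.03]
ee_rot: [1.952, 2.461, -0.0]
contact_force: [-0.3, -2.6, -0.2]
grip_width: 0.0378
grip_force: 30.0
```

{"fn": "move_arm", "kwargs": {"motion": [[0.001,0,0,0,-1],[0.002,0,0,0,-1],[0.0025,0,0,0,-1],[0.003,0,0,0,-1]]}}

```text
t: 10.82
ee_pos: [0.463, -0.0968, 0.03]
ee_rot: [1.952, 2.461, -0.0]
contact_force: [0.5, -2.8, -0.8]
grip_width: 0.0381
grip_force: 30.0
```

```bash
python3 -c "
from h import *
st()"
```

```text
t 10.82 car mm [-49.7   0.3] z 30.0 Fcar [-2.9  0.2 -0.8] M [-0.55 -0.26 -0.03] w 38.1
```

Travelled 15 mm with a steady 2.8 N drag, and the catch should come soon. Smaller steps now.

{"fn": "move_arm", "kwargs": {"motion": [[0.0005,0,0,0,-1],[0.001,0,0,0,-1],[0.0015,0,0,0,-1],[0.002,0,0,0,-1]]}}

```text
t: 11.32
ee_pos: [0.4625, -0.0949, 0.03]
ee_rot: [1.952, 2.461, -0.0]
contact_force: [0.1, -2.9, 0.4]
grip_width: 0.0382
grip_force: 30.0
```

{"fn": "move_arm", "kwargs": {"motion": [[0.0005,0,0,0,-1],[0.001,0,0,0,-1],[0.0015,0,0,0,-1],[0.002,0,0,0,-1]]}}

```text
t: 11.82
ee_pos: [0.4621, -0.0929, 0.03]
ee_rot: [1.952, 2.461, -0.0]
contact_force: [1.1, -3.6, 0.1]
grip_width: 0.0379
grip_force: 30.0
```

```bash
python3 -c "
from h import *
st()"
```

```text
t 11.82 car mm [-45.7   0.3] z 30.0 Fcar [-3.8 -0.3  0.1] M [-0.56 -0.19  0.05] w 37.9
```

{"fn": "move_arm", "kwargs": {"motion": [[0.0005,0,0,0,-1],[0.001,0,0,0,-1],[0.0015,0,0,0,-1]]}}

```text
t: 12.2
ee_pos: [0.4617, -0.0915, 0.03]
ee_rot: [1.952, 2.461, -0.0]
contact_force: [0.8, -3.6, 0.6]
grip_width: 0.0377
grip_force: 30.0
```

{"fn": "move_arm", "kwargs": {"motion": [[0.0005,0,0,0,-1],[0.001,0,0,0,-1],[0.0015,0,0,0,-1]]}}

```text
t: 12.58
ee_pos: [0.4617, -0.0905, 0.03]
ee_rot: [1.951, 2.461, -0.001]
contact_force: [0.9, -7.1, -0.3]
grip_width: 0.0376
grip_force: 30.0
```

{"fn": "move_arm", "kwargs": {"motion": [[0.0005,0,0,0,-1],[0.001,0,0,0,-1],[0.0015,0,0,0,-1]]}}

```text
t: 12.95
ee_pos: [0.4617, -0.0896, 0.03]
ee_rot: [1.95, 2.46, -0.001]
contact_force: [1.7, -7.9, -2.0]
grip_width: 0.0375
grip_force: 30.0
```

The catch is felt at about 21 mm of travel, with 8 N in total. Continuing gently.

{"fn": "move_arm", "kwargs": {"motion": [[0.0003,0,0,0,-1],[0.0006,0,0,0,-1],[0.0009,0,0,0,-1]]}}

```text
t: 13.32
ee_pos: [0.4612, -0.0881, 0.03]
ee_rot: [1.952, 2.46, -0.0]
contact_force: [0.5, -6.1, -0.7]
grip_width: 0.0379
grip_force: 30.0
```

```bash
python3 -c "
from h import *
st(); go(0,0,0,1.801)"
```

```text
t 13.32 car mm [-40.8   0. ] z 30.0 Fcar [-6.1  0.9 -0.7] M [-0.89 -0.29 -0.03] w 37.9
t 13.32 shift [ 0.1908 -0.429   0.0296] roll -0.0003 car [-0.0408  0.    ] z 0.03 F [ 0.5 -6.1 -0.7] w 0.0379 tilt [-0.001   0.0006] psi 1.8
```

{"fn": "move_arm", "kwargs": {"motion": [[0.0004,0,0,0,-1],[0.0008,0,0,0,-1],[0.0012,0,0,0,-1]]}}

```text
t: 13.7
ee_pos: [0.4606, -0.0865, 0.03]
ee_rot: [1.953, 2.461, 0.0]
contact_force: [0.8, -4.2, 0.1]
grip_width: 0.0376
grip_force: 30.0
```

{"fn": "move_arm", "kwargs": {"motion": [[0.0005,0,0,0,-1],[0.001,0,0,0,-1],[0.0015,0,0,0,-1]]}}

```text
t: 14.08
ee_pos: [0.4601, -0.0849, 0.03]
ee_rot: [-1.953, -2.461, 0.0]
contact_force: [1.0, -3.9, 0.8]
grip_width: 0.0382
grip_force: 30.0
```

```bash
python3 -c "
from h import *
st()"
```

```text
t 14.07 car mm [-37.4   0.3] z 30.0 Fcar [-4.  -0.1  0.8] M [-0.61 -0.22 -0.02] w 38.2
```

Over the buttons, and drag is back to about 3 N. Sliding on; I expect the holes at TCP carrier x ≈ -3.5 mm.

{"fn": "move_arm", "kwargs": {"motion": [[0.002,0,0,0,-1],[0.004,0,0,0,-1],[0.006,0,0,0,-1],[0.008,0,0,0,-1],[0.01,0,0,0,-1]]}}

```text
t: 14.7
ee_pos: [0.4579, -0.0752, 0.03]
ee_rot: [1.952, 2.461, -0.0]
contact_force: [0.8, -3.6, 2.3]
grip_width: 0.038
grip_force: 30.0
```

{"fn": "move_arm", "kwargs": {"motion": [[0.002,0,0,0,-1],[0.004,0,0,0,-1],[0.006,0,0,0,-1],[0.008,0,0,0,-1],[0.01,0,0,0,-1]]}}

```text
t: 15.32
ee_pos: [0.4556, -0.0655, 0.03]
ee_rot: [1.953, 2.461, -0.0]
contact_force: [1.2, -3.7, 1.1]
grip_width: 0.0377
grip_force: 30.0
```

{"fn": "move_arm", "kwargs": {"motion": [[0.001,0,0,0,-1],[0.002,0,0,0,-1],[0.003,0,0,0,-1],[0.0035,0,0,0,-1]]}}

```text
t: 15.82
ee_pos: [0.4548, -0.0621, 0.03]
ee_rot: [1.953, 2.461, -0.0]
contact_force: [1.0, -3.2, 1.8]
grip_width: 0.0378
grip_force: 30.0
```

```bash
python3 -c "
from h import *
st()"
```

```text
t 15.82 car mm [-14.    0.3] z 30.0 Fcar [-3.4 -0.2  1.8] M [-0.79 -0.21  0.01] w 37.8
```

{"fn": "move_arm", "kwargs": {"motion": [[0.0005,0,0,0,-1],[0.001,0,0,0,-1],[0.0015,0,0,0,-1],[0.002,0,0,0,-1]]}}

```text
t: 16.32
ee_pos: [0.4543, -0.0601, 0.03]
ee_rot: [-1.953, -2.461, 0.0]
contact_force: [0.7, -2.4, 1.4]
grip_width: 0.0376
grip_force: 30.0
```

{"fn": "move_arm", "kwargs": {"motion": [[0.0005,0,0,0,-1],[0.001,0,0,0,-1],[0.0015,0,0,0,-1],[0.0015,0,0,0,-1]]}}

```text
t: 16.82
ee_pos: [0.4539, -0.0585, 0.03]
ee_rot: [-1.953, -2.461, -0.0]
contact_force: [0.5, 0.2, 1.5]
grip_width: 0.0375
grip_force: 30.0
```

{"fn": "move_arm", "kwargs": {"motion": [[0.0005,0,0,0,-1],[0.001,0,0,0,-1],[0.001,0,0,0,-1]]}}

```text
t: 17.2
ee_pos: [0.4537, -0.0575, 0.03]
ee_rot: [-1.953, -2.461, -0.0]
contact_force: [-0.8, -0.5, 2.1]
grip_width: 0.038
grip_force: 30.0
```

```bash
python3 -c "
from h import *
st()"
```

```text
t 17.20 car mm [-9.3  0.3] z 30.0 Fcar [-0.3  0.9  2.1] M [-0.25 -0.17  0.03] w 38.0
```

The force has dropped, so the domes are starting to rise into the holes. About 5–6 mm to go.

{"fn": "move_arm", "kwargs": {"motion": [[0.0005,0,0,0,-1],[0.001,0,0,0,-1],[0.0015,0,0,0,-1],[0.0015,0,0,0,-1]]}}

```text
t: 17.7
ee_pos: [0.4533, -0.056, 0.03]
ee_rot: [-1.953, -2.46, -0.0]
contact_force: [0.0, 2.0, 3.0]
grip_width: 0.0375
grip_force: 30.0
```

{"fn": "move_arm", "kwargs": {"motion": [[0.0005,0,0,0,-1],[0.001,0,0,0,-1],[0.001,0,0,0,-1]]}}

```text
t: 18.08
ee_pos: [0.4531, -0.0551, 0.03]
ee_rot: [-1.953, -2.46, -0.0]
contact_force: [-1.2, 1.4, 3.1]
grip_width: 0.0379
grip_force: 30.0
```

```bash
python3 -c "
from h import *
st()"
```

```text
t 18.07 car mm [-6.8  0.4] z 30.0 Fcar [1.6 0.8 3.1] M [ 0.08 -0.13  0.03] w 37.9
```

{"fn": "move_arm", "kwargs": {"motion": [[0.0004,0,0,0,-1],[0.0008,0,0,0,-1],[0.001,0,0,0,-1]]}}

```text
t: 18.45
ee_pos: [0.4529, -0.0542, 0.03]
ee_rot: [-1.953, -2.461, -0.0]
contact_force: [-1.5, 3.2, 4.2]
grip_width: 0.0381
grip_force: 30.0
```

{"fn": "move_arm", "kwargs": {"motion": [[0.0003,0,0,0,-1],[0.0006,0,0,0,-1],[0.0006,0,0,0,-1]]}}

```text
t: 18.82
ee_pos: [0.4527, -0.0535, 0.03]
ee_rot: [-1.953, -2.461, -0.0]
contact_force: [-0.7, 4.5, 4.1]
grip_width: 0.0381
grip_force: 30.0
```

```bash
python3 -c "
from h import *
st()"
```

```text
t 18.82 car mm [-5.2  0.4] z 30.0 Fcar [ 4.6 -0.3  4.1] M [0.4  0.01 0.06] w 38.1
```

{"fn": "move_arm", "kwargs": {"motion": [[0.0006,0,0,0,-1],[0.0006,0,0,0,-1]]}}

```text
t: 19.08
ee_pos: [0.4527, -0.0534, 0.0299]
ee_rot: [1.952, 2.461, -0.001]
contact_force: [-1.3, 1.4, 3.8]
grip_width: 0.0378
grip_force: 30.0
```

```bash
python3 -c "
from h import *
st()"
```

```text
t 19.07 car mm [-5.1  0.4] z 29.9 Fcar [1.6 1.  3.8] M [-0.    0.05 -0.07] w 37.8
```

```bash
python3 -c "
from h import *
im=grab_frame('scene'); cv2.imwrite('pics/s3.png',im)
a=cv2.resize(im[205:245,265:345],None,fx=9,fy=9,interpolation=cv2.INTER_CUBIC); cv2.imwrite('pics/s3c.png',a); st()"
```

```text
t 19.12 car mm [-5.1  0.4] z 29.9 Fcar [1.6 0.5 4.1] M [-0.03  0.01 -0.04] w 37.7
```

View pics/s3c.png

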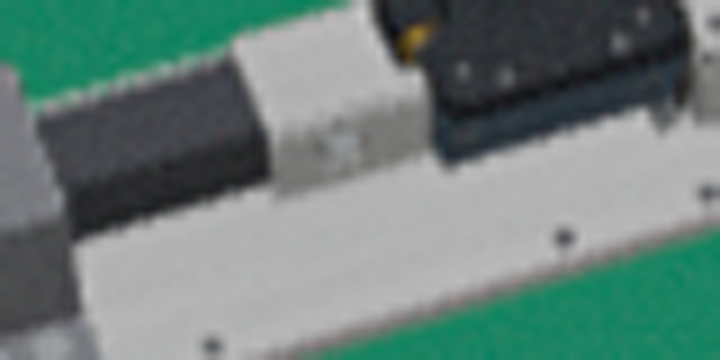

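The button shows light in the round hole, at (340,148) in the crop. Probing gently to confirm the lock.

{"fn": "move_arm", "kwargs": {"motion": [[0.0004,0,0,0,-1],[0.0004,0,0,0,-1]]}}

```text
t: 19.38
ee_pos: [0.4527, -0.0533, 0.0299]
ee_rot: [1.952, 2.461, -0.001]
contact_force: [-0.3, -1.5, 2.7]
grip_width: 0.0375
grip_force: 30.0
```

```bash
python3 -c "
from h import *
st()"
```

```text
t 19.38 car mm [-4.9  0.3] z 29.9 Fcar [-1.4  0.6  2.7] M [-0.5   0.01 -0.05] w 37.5
```

{"fn": "move_arm", "kwargs": {"motion": [[0.0003,0,0,0,-1],[0.0003,0,0,0,-1]]}}

```text
t: 19.62
ee_pos: [0.4528, -0.0528, 0.03]
ee_rot: [1.952, 2.461, -0.0]
contact_force: [-1.5, -2.1, 2.2]
grip_width: 0.0379
grip_force: 30.0
```

{"fn": "move_arm", "kwargs": {"motion": [[0.0003,0,0,0,-1],[0.0003,0,0,0,-1]]}}

```text
t: 19.88
ee_pos: [0.4528, -0.0522, 0.0299]
ee_rot: [1.952, 2.461, 0.0]
contact_force: [0.2, -1.9, 1.7]
grip_width: 0.0381
grip_force: 30.0
```

```bash
python3 -c "
from h import *
st()"
```

```text
t 19.88 car mm [-3.9  0. ] z 29.9 Fcar [-1.9  0.3  1.7] M [-0.59 -0.26 -0.  ] w 38.1
```

The assist has gone and there is free play within the hole, so the buttons are out. Releasing and lifting clear.

{"fn": "move_arm", "kwargs": {"motion": [[0,0,0,0,0.0],[0,0,0,0,0.3],[0,0,0,0,0.8],[0,0,0,0,0.8],[0,0,0,0,0.8]]}}

```text
t: 20.5
ee_pos: [0.4525, -0.0522, 0.03]
ee_rot: [1.953, 2.461, -0.0]
contact_force: [-0.8, 0.3, 0.1]
grip_width: 0.0809
grip_force: 0.0
```

{"fn": "move_arm", "kwargs": {"motion": [[0,0,-0.02,0,0.8],[0,0,-0.06,0,0.8],[0,0,-0.12,0,0.8],[0,0.05,-0.17,0,0.8],[0,0.11,-0.2,0,0.8]]}}

```text
t: 21.12
ee_pos: [0.5501, -0.0297, 0.2272]
ee_rot: [1.951, 2.458, 0.003]
contact_force: [0.9, -0.5, -0.2]
grip_width: 0.0821
grip_force: 0.0
```

{"fn": "move_arm", "kwargs": {"motion": [[0,0.06,0,0,0.8],[0,0.1,0,0,0.8],[0,0.12,0,0,0.8],[0,0.12,0,0,0.8]]}}

```text
t: 21.62
ee_pos: [0.6664, -0.002, 0.2228]
ee_rot: [-1.951, -2.461, 0.001]
contact_force: [-0.0, -0.1, -0.2]
grip_width: 0.0822
grip_force: 0.0
```

```bash
python3 -c "
from h import *
im=grab_frame('scene'); tp=grab_frame('top'); cv2.imwrite('pics/s4.png',im); cv2.imwrite('pics/t4.png',tp)
a=cv2.resize(im[170:250,265:395],None,fx=5,fy=5,interpolation=cv2.INTER_CUBIC); b=cv2.resize(tp[235:330,210:390],(650,343),interpolation=cv2.INTER_CUBIC)
v=np.vstack([a,b]); cv2.imwrite('pics/f4.png',cv2.resize(v,None,fx=.8,fy=.8,interpolation=cv2.INTER_AREA)); st()"
```

```text
t 21.73 car mm [  -4.  -217.9] z 223.6 Fcar [-0.4  0.4 -0.3] M [ 0.04 -0.13  0.  ] w 82.1
```

View pics/f4.png

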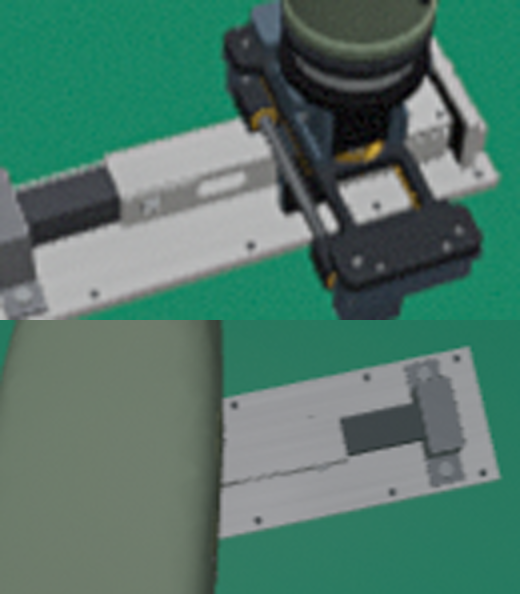

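{"fn": "move_arm", "kwargs": {"motion": [[-0.06,0,0,0,0.8],[-0.12,0,0,0,0.8],[-0.18,0,0,0,0.8],[-0.24,0,0,0,0.8],[-0.3,0,0,0,0.8]]}}

```text
t: 22.35
ee_pos: [0.7331, -0.2964, 0.2251]
ee_rot: [1.953, 2.46, 0.0]
contact_force: [0.9, 0.0, 0.6]
grip_width: 0.0823
grip_force: 0.0
```

{"fn": "move_arm", "kwargs": {"motion": [[-0.06,0,0,0,0.8],[-0.1,-0.02,0,0,0.8],[-0.1,-0.02,0,0,0.8],[-0.1,-0.02,0,0,0.8]]}}

```text
t: 22.85
ee_pos: [0.7367, -0.3961, 0.2246]
ee_rot: [-1.953, -2.46, -0.001]
contact_force: [-0.5, 0.7, 0.3]
grip_width: 0.0821
grip_force: 0.0
```

```bash
python3 -c "
from h import *
im=grab_frame('scene'); tp=grab_frame('top'); cv2.imwrite('pics/s5.png',im); cv2.imwrite('pics/t5.png',tp)
a=cv2.resize(im[170:250,265:395],None,fx=6,fy=6,interpolation=cv2.INTER_CUBIC); b=cv2.resize(tp[235:330,210:390],(780,412),interpolation=cv2.INTER_CUBIC)
v=np.vstack([a,b]); cv2.imwrite('pics/f5.png',cv2.resize(v,None,fx=.67,fy=.67,interpolation=cv2.INTER_AREA)); st()"
```

```text
t 22.95 car mm [-402.5 -198.9] z 225.0 Fcar [0.2 0.2 0.8] M [-0.03 -0.12 -0.  ] w 82.2
```

View pics/f5.png

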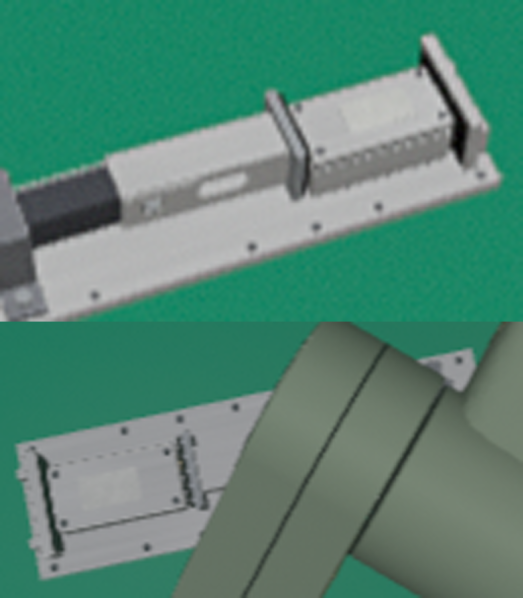

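The unit is square between the foot and the stop, with the right button's light dome in the hole. Checking both buttons numerically in the top frame taken earlier.

```bash
python3 -c "
from h import *
c=get_calibration('top')
for n in('top0','t4'):
  g=cv2.cvtColor(cv2.imread(f'pics/{n}.png'),cv2.COLOR_BGR2GRAY).astype(np.float32)
  for side in(1,-1):
    print(n,side)
    for off in(.018,.020,.022,.024):
      q=proj([[*toW(x,side*off),.05] for x in np.arange(-.08,-.031,.003)],c).astype(np.float32)
      print(off,cv2.remap(g,q[:,0].copy(),q[:,1].copy(),cv2.INTER_LINEAR).ravel().astype(int))
"
```

```text
top0 1
0.018 [130 129 133 132 139 133 128 124 129 130 128 129 129 122 114 112 121]
0.02 [109 123 130 127 132 133 126 118 125 127 122 124 127 120 115 119 116]
0.022 [130 142 142 135 142 146 141 127 122 124 126 134 140 145 146 138 138]
0.024 [146 148 149 147 148 150 149 142 135 133 136 148 149 150 151 150 149]
top0 -1
0.018 [152 151 151 152 152 152 152 151 151 151 151 151 151 152 152 152 152]
0.02 [152 150 151 151 151 151 150 148 144 143 146 151 151 151 151 152 152]
0.022 [150 150 149 150 150 150 148 138 132 133 141 147 150 150 150 150 150]
0.024 [149 150 149 149 149 149 149 145 136 131 142 148 149 149 149 149 149]
t4 1
0.018 [139 135 126 129 131 134 132 131 136 141 137 133 132 132 129 129 135]
0.02 [150 137 119 122 113 110 121 122 127 125 125 120 107 105 120 122 112]
0.022 [152 145 133 133 136 142 136 129 124 125 126 130 134 139 132 133 138]
0.024 [152 151 150 150 150 150 150 144 137 135 138 150 150 150 151 151 151]
t4 -1
0.018 [128 141 151 151 151 151 152 151 152 152 153 153 153 153 153 153 154]
0.02 [148 149 152 152 153 152 152 152 152 151 152 153 153 153 153 154 154]
0.022 [152 152 152 152 152 152 152 150 146 143 149 153 153 153 152 153 153]
0.024 [152 152 152 151 152 152 151 151 146 137 144 151 152 152 152 151 152]
```

```bash
python3 -c "
from rig import r
print(r.sign_off())"
```

```text
the job is handed in; nothing more can be done
None
```

I loaded the unit flat and square between the foot and the stop, slid the tube home until both buttons came out through the round holes, and handed the job in at about 23 s; the sign-off gave no verdict. In the top view the left button stands as proud as at the start. The right one's trace is slightly weaker, probably from sideways play in the tube.

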